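# Shut the spool chest: unlock the lid stay, lower the lid, press it home

### The arm

A 6-joint arm with a two-finger parallel gripper is mounted at the origin on the work surface. World frame = base frame: x ahead of the robot, y to its left, z up, the work surface at z = 0. Lengths are in m, angles in rad, forces in N, time in s.
With the tool pointing down it reaches from about 0.375 to 0.9 m from the base axis. Payload 3.1 kg.
Tool frame: the origin (TCP) lies at the very end of the fingers, on their centre line; the grasp point (between the pads) lies 19 mm behind it; z points along the fingers, x is the direction in which the jaws open and shut, and the axes are right-handed (so a half turn about z gives the same grasp; the last joint's range is limited). The gripper opens to 87 mm and grips with 3 to 60 N. Pads are 19 mm wide; open, the fingers measure 117 mm over their backs; the gripper's body (75 mm by 190 mm) begins 51 mm behind the grasp point.
Start: joints at [-1.363, 0.527, 1.433, -0, 1.181, -0.178], TCP at [0.236, -0.579, 0.223] pointing down, gripper open.
Joint ranges: [-3.08, 3.08], [-0.75, 2.2], [0.22, 2.44], [-1.43, 4.57], [0, 2.65], [-2.85, 2.85]. Speed limits (rad/s): [2.79, 2.79, 3.14, 3.14, 3.14, 3.14].

### API

Orientations are given as a unit quaternion [x, y, z, w].
In Python, from rig import robot gives the robot as it stands. The module is installed in compiled form; this text tells all that it offers.
- The arm moves only by the shell command python3 -m creep 'ROWS' [OPENING] [FORCE]. ROWS is a JSON object of lists of equal length, an entry for each row: "dp": the shift along the tool's x, y, z in cm, a list of three; "turn": the turn, a rotation vector about the tool's x, y, z in degrees, a list of three. In form: {"dp": [[x, y, z], ...], "turn": [[wx, wy, wz], ...]}. A call has 1 to 20 rows; each row shifts and turns the commanded pose from where the row before left it, along the tool's axes as they then stand; what a row does not reach is not made up. A row lasts 1/10 s, in which the tool goes at most 50 mm and 8.59 degrees, less where a joint would pass 70% of its speed; a pose out of reach is approached as far as the arm can. A call is refused whole if a number of a shift passes 5 or a number of a turn 8.59, either way. A call with a gripper value outside its range is refused whole. OPENING is the gripper command: -1 is fully open, 1 is shut, values between are in proportion, set as the call begins (- or left out, the last holds). The fingers move at their own pace and stop on an object; FORCE is the grip in N (left out, the last holds). Time passes only in rows, so rows that do not move let the fingers close. It gives the time, the measured TCP pose, the force and the opening at its end, in the units of the state.
- robot.get_obs(): the state, without advancing time (a new reading comes with each control period).
- robot.camera(name): name is "side" or "top"; returns the picture (480x640x3 uint8, red, green, blue); there is no depth.
- robot.calibration(name): a dict with "fx", "fy", "cx", "cy" (pixels), "rvec" (rotation vector, rad) and "tvec" (3), from world to camera coordinates, as OpenCV has them. Camera axes: x right, y down, z forward; pixel columns grow to the right and rows downward; lengths in m; the calibration is good to about 2 mm. A picture is of the moment at which its call begins. calibration takes no time and is no camera call.
- robot.hand_in(): hands the job in, once; it reports no verdict.
Trained networks look in the newest picture that a camera, given by its name, has taken for a name from the list of things; names that differ only in an ending like _2 or _b are one class to them, and where a whole thing is asked for, a point or a joint stands for the part that bears it (a point fixed in the world has none). Each returns a list of dicts, best first, with "confidence" (0 to 1); they miss things now and then, are a little off and sometimes report something else, mostly with a low value. They report only what shows in the picture. A call takes as long as a camera call.
- robot.masks_of(name, camera): "pixels" (480x640 bool, what is visible of it).
- robot.tip_of(name, camera): "point" ([x, y, z] in m, in the coordinates of the camera as it stood for that picture, good to about 4 mm: a listed point, or the origin of a listed thing).
The state is a dict: "time": time; "q": joint angles; "joint_velocities": joint speeds; "joint_torque": joint torques, N m; "position": TCP position; "tool_rot": TCP orientation; "ft_force": force on the tool from outside, world axes, zero at the start; "moment": the same for the moment, N m; "grip_width": finger opening in m.
Only numpy, scipy, OpenCV 4.12 (cv2) and the standard library are available. Lean on these libraries where they do the work, as an engineer would, in place of code of your own. Each camera call takes 0.05 s, during which the arm holds its last target.

### The job

The finished spools are in the steel chest on the lapping bench; shut it to keep the grit off them. Unlock the folding stay by lifting its knee past centre, then take the lid by its bar, lower it under control without dropping it, and press it down by feel until the catch holds it, no harder than that takes. Leave the other parts on the bench where they lie, and never force the lid against a locked stay.

Things in the scene. Friction and masses are not known exactly. Their poses are not given: they have to be found in the camera images.
- chest: Grey sheet-steel chest bolted to the bench, 170 deep (its x) by 300 wide (its y) by 100 mm high, walls 4 mm, front towards the robot; origin at the centre of its underside, x from front to rear, z up. Inside lie four finished spools. Its lid is hinged along the rear rim and starts propped open by a folding stay on the outside of the left-hand end (+y)
- hinge (a point): Point on the lid's hinge axis at mid-width: 89 mm behind the chest's origin and 101 mm up. The axis runs along the chest's y
- lid (a joint): Angle of the lid in rad: 1.43 propped open as it starts (nearly upright, leaning a little to the front), falls as the lid shuts. The hinge is stiff enough to hold the lid at 1.3 or more with the stay unlocked; much lower than that it falls if let go. It first rests on the catch, not yet shut, at 0.045 to 0.115, and once caught stands at 0.00 to 0.065. The lid is a pan 178 by 308 mm with a 22 mm skirt that goes over the chest; it weighs 0.6 to 1.3 kg (not known)
- handle (a point): Middle of the lid's grab bar: round steel bar 12 mm thick and 140 mm long along the chest's y, 37 mm off the lid's front skirt on two posts 62 mm either side of the middle, so the fingers fit on both sides of it. It points up while the lid is open and to the front when shut; it is 215 mm from the hinge axis and 9 mm below the lid's underside plane (so 0.04 rad below the lid's angle as seen from the hinge)
- stay_knee (a joint): Angle of the stay's knee in rad: -0.15 locked (knee 6 mm below the straight line, on its stop), 0 straight, which is dead centre, positive once lifted past centre; it grows to 2.7 as the lid shuts and the stay folds down to the front. The stay's two flat steel arms are 82 mm long each. Lifted to between 0.1 and 0.6 it stays there when let go. Until it is past centre the lid cannot be lowered
- knob (a point): Centre of the black ball knob, 24 mm across, on the stay's knee: it stands out to the left (+y) of the chest on an 8 mm stud, its centre 52 mm out from the arms. It swings about the stay's lower pivot, so to unlock it moves up and towards the chest's front; that takes under 10 N
- pivot (a point): Point on the axis of the stay's lower pivot (along the chest's y), level sideways with the knob: the knob moves on a circle of 82 mm about it
- bumper (a joint): Rubber bumper that the shut lid rests on, part of the spring roller catch inside the chest's front wall: how far it is squashed, in m, 0.1 mm for each 4 N. It reads 0 until the lid is caught, then 0.1 to 0.3 mm; more than 0.62 mm (25 N) spoils it
- bead (a point): Bead under the lid's front, 161 mm from the hinge, that must be pressed over the catch's spring roller: 3 to 10 N down on the bar besides the lid's weight; the push falls away as it passes, and roller and weight pull the lid home 7 to 8 mm below where it first rests. The catch is on slotted screws: its height varies by 10 mm, is not measured and must be felt for
- spool_handle: Bystander: black T-shaped bakelite handle, 90 by 70 by 24 mm, lying beside the chest; origin under its middle
- end_plug: Bystander: nylon end plug with a flange, 40 mm across and 29 mm high; origin at the centre of its underside
- ball_cage: Bystander: steel check ball cage, 32 mm across and 36 mm high, upright; origin at the centre of its underside

How it is judged:
By the outcome, as a careful person would: the job done as asked, in the order asked, and still so for the second after the job is handed in, with the robot touching nothing.
It also fails if it takes over 72 s, if anything falls off the work surface, if the arm or the gripper's body presses on something with over 40 N, if the wrist force passes 120 N, or if a joint passes its speed limit or range.

## Working session

There is one attempt and no reset: what is moved stays moved. The work goes in short steps, Python scripts to look and compute and a shell command to move; the robot and the scene stay as the last step left them, time stands still between calls to the robot, and variables do not carry over. Pictures are saved under pics/ and viewed, and the job is handed in when it is done.

```bash
mkdir -p pics
cat > h.py <<'E'
import numpy as np, cv2
from scipy.spatial.transform import Rotation as R
from rig import robot
def w2c(n):
    c=robot.calibration(n); return R.from_rotvec(np.ravel(c["rvec"])).as_matrix(), np.ravel(c["tvec"]), c
def world(n,p):
    M,t,c=w2c(n); return M.T@(np.array(p)-t)
def proj(n,p):
    M,t,c=w2c(n); q=M@np.array(p)+t; return np.array([c["fx"]*q[0]/q[2]+c["cx"], c["fy"]*q[1]/q[2]+c["cy"]])
def snap(n,f):
    im=robot.camera(n); cv2.imwrite("pics/"+f,cv2.cvtColor(im,cv2.COLOR_RGB2BGR)); return im
E
python3 - <<'E'
from h import *
for n in("side","top"):
    snap(n,n+"0.png")
    M,t,c=w2c(n); print(n,"cam pos",-M.T@t, "fwd",M[2])
    for k in("chest","hinge","handle","knob","pivot","bead","spool_handle","end_plug","ball_cage"):
        for d in robot.tip_of(k,n)[:2]: print(n,k,round(d["confidence"],2),world(n,d["point"]).round(4),proj(n,world(n,d["point"])).round(0))
o=robot.get_obs(); print({k:np.round(v,3) for k,v in o.items()})
E
```

```text
side cam pos [-0.01483994  0.50469714  0.67227309] fwd [ 0.64265685 -0.56740053 -0.51482892]
side chest 0.96 [ 0.5641 -0.0556 -0.0024] [342. 314.]
side hinge 0.59 [ 0.6514 -0.0461  0.1002] [314. 260.]
side handle 0.78 [ 0.6113 -0.0498  0.3171] [330. 176.]
side knob 0.67 [0.5686 0.1543 0.1403] [259. 299.]
side bead 0.62 [ 0.6149 -0.0518  0.2532] [329. 205.]
side bead 0.46 [ 0.6107 -0.0502  0.3143] [330. 178.]
side spool_handle 0.55 [ 0.5976 -0.3098 -0.0026] [405. 267.]
side end_plug 0.67 [0.6236 0.2306 0.0027] [215. 356.]
side end_plug 0.4 [ 0.6111 -0.0517  0.3111] [330. 179.]
side ball_cage 0.22 [ 0.5608 -0.0555  0.0008] [343. 313.]
top cam pos [ 0.45470315 -0.01719638  0.9854106 ] fwd [ 0.13315044 -0.02634528 -0.99074562]
top chest 0.91 [ 0.558  -0.0527  0.0022] [323. 248.]
top hinge 0.87 [ 0.651 -0.043  0.103] [319. 199.]
top handle 0.65 [ 0.6151 -0.0551  0.3092] [330. 193.]
top knob 0.63 [0.5707 0.1556 0.1352] [220. 238.]
top bead 0.88 [ 0.6137 -0.0518  0.2504] [326. 201.]
top spool_handle 0.89 [ 0.5975 -0.3115 -0.0028] [434. 229.]
top end_plug 0.6 [ 0.6313  0.2322 -0.0018] [198. 220.]
top ball_cage 0.55 [ 0.4654 -0.3093  0.0025] [437. 286.]
{'time': np.float64(1.0), 'q': array([-1.362,  0.527,  1.433, -0.   ,  1.181, -0.178]), 'joint_velocities': array([-0.   ,  0.   ,  0.002, -0.   , -0.   , -0.003]), 'joint_torque': array([ -0.   , -44.002, -17.699,   0.063,   0.05 ,  -0.   ]), 'position': array([ 0.236, -0.579,  0.223]), 'tool_rot': array([ 0.83 , -0.558, -0.   , -0.   ]), 'ft_force': array([-0.075, -0.114, -0.736]), 'moment': array([0.004, 0.024, 0.046]), 'grip_width': np.float64(0.087)}
```

View pics/side0.png

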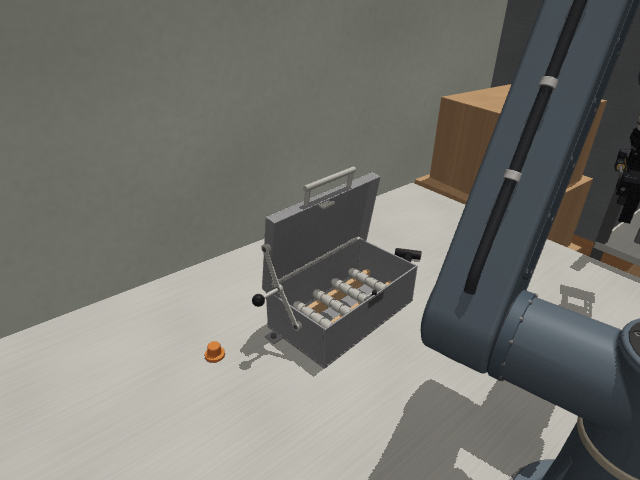

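View pics/top0.png

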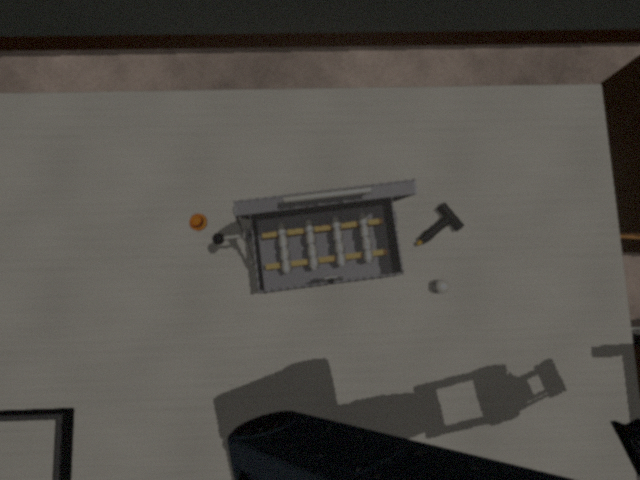

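Run:
```python
from h import *
from scipy.optimize import least_squares
obs={"c":([0,0,0],[(.5641,-.0556,-.0024),(.558,-.0527,.0022)]),
"h":([.089,0,.101],[(.6514,-.0461,.1002),(.651,-.043,.103)]),
"b":([.089-.215*np.cos(1.39),0,.101+.215*np.sin(1.39)],[(.6113,-.0498,.3171),(.6151,-.0551,.3092)]),
"bead":([.089-.161*np.cos(1.43),0,.101+.161*np.sin(1.43)],[(.6149,-.0518,.2532),(.6137,-.0518,.2504)])}
def T(s,p): return R.from_euler('z',s[2]).apply(p)+[s[0],s[1],0]
f=lambda s:np.concatenate([ (T(s,m)-o) for m,os in obs.values() for o in os]).ravel()
r=least_squares(f,[.56,-.05,.1]);s=r.x;print(s,np.abs(r.fun).max())
for n in("side","top"):
    im=cv2.imread(f"pics/{n}0.png")
    pts={}
    for sx in(-1,1):
        for sy in(-1,1):
            for z in (0,.1): pts[(sx,sy,z)]=T(s,[sx*.085,sy*.15,z])
    for p in pts.values(): cv2.circle(im,tuple(int(v*8) for v in proj(n,p)),10,(0,0,255),-1,shift=3)
    for y in(-.07,.07): cv2.circle(im,tuple(int(v*8) for v in proj(n,T(s,[.089-.215*np.cos(1.39),y,.101+.215*np.sin(1.39)]))),10,(0,255,0),-1,shift=3)
    u,v=(200,150) if n=="side" else (180,150)
    cv2.imwrite(f"pics/{n}0z.png",cv2.resize(im[v:v+225,u:u+ 260],None,fx=3,fy=3)[:600,:780] if n=="side" else cv2.resize(im[v:v+170,u:u+250],None,fx=3,fy=3))
k=np.array([.5697,.155,.1378]); print("knob chest",R.from_euler('z',-s[2]).apply(k-[s[0],s[1],0]))
```

```text
[ 0.5587336  -0.05562576  0.09517815] 0.011139652017128854
knob chest [0.03093348 0.20863028 0.1378    ]
```

View pics/side0z.png

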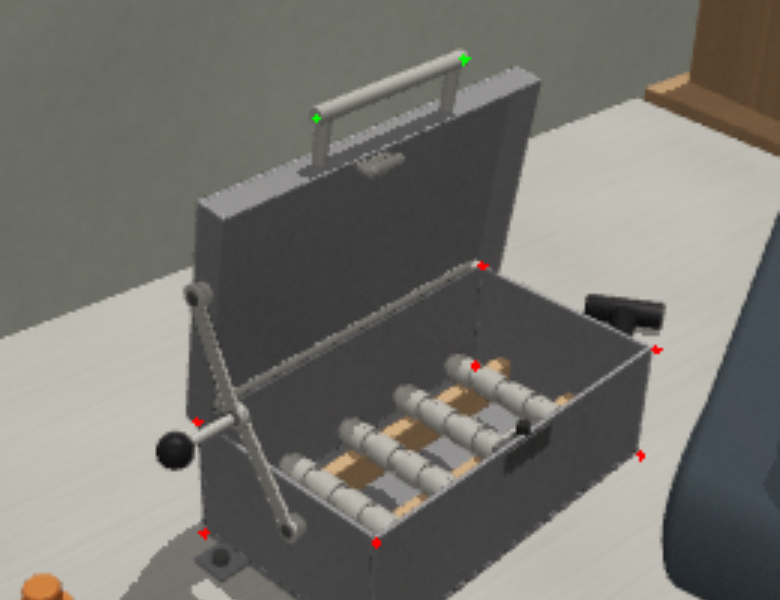

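View pics/top0z.png

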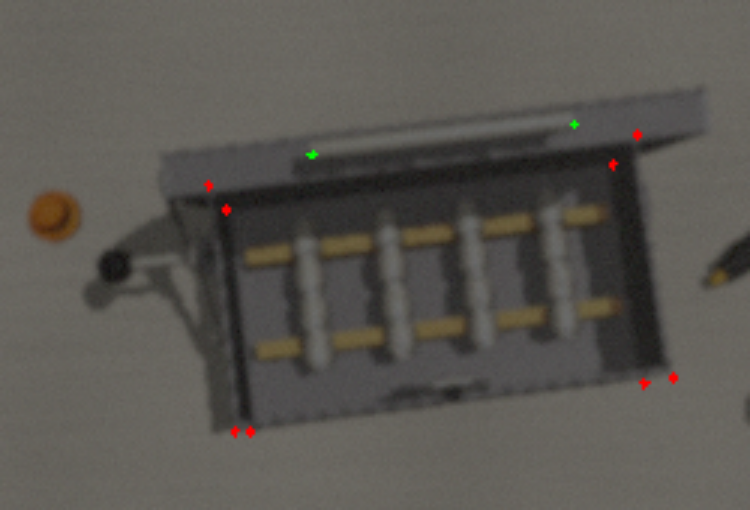

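Run:
```python
from h import *
s=[ 0.5587336,-0.05562576,0.09517815]
def ray(n,uv):
    M,t,c=w2c(n); d=M.T@np.array([(uv[0]-c["cx"])/c["fx"],(uv[1]-c["cy"])/c["fy"],1]); return -M.T@t,d/np.linalg.norm(d)
def tri(a,b):
    A=np.zeros((3,3));B=np.zeros(3)
    for o,d in(a,b): P=np.eye(3)-np.outer(d,d);A+=P;B+=P@o
    x=np.linalg.solve(A,B); return x,[np.linalg.norm((np.eye(3)-np.outer(d,d))@(x-o)) for o,d in(a,b)]
# blob centroid of the knob from masks
cen={}
for n in("side","top"):
    m=robot.masks_of("knob",n)
    for d in m[:2]:
        ys,xs=np.nonzero(d["pixels"]); print(n,d["confidence"],xs.mean(),ys.mean(),len(xs),xs.min(),xs.max(),ys.min(),ys.max())
k,e=tri(ray("side",(258.3,300)),ray("top",(218.3,238.3))); print("knob",k,e)
toC=lambda p:R.from_euler('z',-s[2]).apply(np.array(p)-[s[0],s[1],0])
print("knob chest",toC(k))
b,e=tri(ray("side",(330,176.5)),ray("top",(327.7,194)));print("handle mid?",b,e)
for nm,uv in(("pivot",(296.7,325.7)),("knee",(280,287.3)),("top",(266.3,248))):
    o,d=ray("side",uv);o2=toC(o);d2=R.from_euler('z',-s[2]).apply(d)
    l=(.157-o2[1])/d2[1];print(nm,o2+l*d2)
```

```text
side 0.66 275.1735294117647 290.8264705882353 680 252 299 245 330
top 0.96 232.87941176470588 238.99705882352941 340 212 252 218 264
top 0.54 197.29811320754717 222.1735849056604 265 189 206 213 231
knob [0.5684872  0.15669086 0.13960439] [np.float64(0.0005349596722186944), np.float64(0.0005349596722187492)]
knob chest [0.02988686 0.21042874 0.13960439]
handle mid? [ 0.61150541 -0.05085556  0.31635711] [np.float64(0.00020837476162657417), np.float64(0.00020837476162675694)]
pivot [-0.01612325  0.157       0.07288735]
knee [0.02969427 0.157      0.14071072]
top [0.06537033 0.157      0.21350194]
```

```bash
cat >> h.py <<'E'
S=[0.5587,-0.0556,0.0952]
CX=np.array([np.cos(S[2]),np.sin(S[2]),0]);CY=np.array([-np.sin(S[2]),np.cos(S[2]),0]);Z=np.array([0,0,1.])
def tool(tilt=0,pitch=0):
    # x=chest x, tilt deg: top leans to +chest y
    a=np.radians(tilt); z=-np.cos(a)*Z-np.sin(a)*CY; x=CX; return R.from_matrix(np.c_[x,np.cross(z,x),z])*R.from_euler('y',pitch,degrees=True)
def plan(Rt,p,R0=None,p0=None):
    o=robot.get_obs()
    if R0 is None: R0=R.from_quat(o["tool_rot"])
    if p0 is None: p0=o["position"]
    d=np.array(p)-p0
    print("dp in present tool cm",(R0.inv().apply(d)*100).round(2)," in final tool cm",(Rt.inv().apply(d)*100).round(2)," turn deg",np.degrees((R0.inv()*Rt).as_rotvec()).round(2))
def st():
    o=robot.get_obs(); print("t",round(float(o["time"]),2),"p",o["position"].round(4),"F",o["ft_force"].round(2),"M",o["moment"].round(2),"w",round(float(o["grip_width"]),4),"q",o["q"].round(2))
KN=np.array([.5685,.1567,.1396])
E
python3 - <<'E'
from h import *
st()
plan(tool(0),[.46,-.2,.45])
plan(tool(20),KN-(.12-.019)*(-1)*0+0*Z)
Rt=tool(20); a=KN+Rt.apply([0,0,.019-.10]); print(a)
plan(Rt,a,tool(0),np.array([.46,-.2,.45]))
E
python3 -m creep '{"dp":[[0,0,-4],[0,0,-5],[0,0,-5],[0,0,-5],[0,0,-3]],"turn":[[0,0,0],[0,0,0],[0,0,0],[0,0,0],[0,0,0]]}' -0.1
```

```text
t 1.1 p [ 0.2358 -0.5788  0.2226] F [ 0.73  0.2  -0.32] M [ 0.02 -0.05 -0.01] w 0.0873 q [-1.36  0.53  1.43 -0.    1.18 -0.18]
dp in present tool cm [-26.62 -35.05 -22.75]  in final tool cm [ 25.92 -35.58 -22.74]  turn deg [  0.    -0.   -73.29]
dp in present tool cm [-55.57 -58.56   8.29]  in final tool cm [ 40.11 -68.67 -16.16]  turn deg [-17.18  12.78 -72.51]
[0.5658666  0.18427819 0.2157151 ]
dp in present tool cm [ 14.19 -37.25  23.43]  in final tool cm [ 14.19 -43.01   9.28]  turn deg [-20.   0.   0.]
time: 1.6
position: [0.2361, -0.5796, 0.4477]
tool_rot: [0.83, -0.558, 0.003, 0.002]
ft_force: [0.3, -0.7, 0.2]
grip_width: 0.0549
```

```bash
python3 -m creep '{"dp":[[0,0,0],[0,0,0],[0,0,0],[0,0,0],[0,0,0],[0,0,0],[0,0,0],[0,0,0],[0,0,0],[2.6,-3.5,0],[2.6,-3.5,0],[2.6,-3.5,0],[2.6,-3.5,0],[2.6,-3.5,0],[2.6,-3.5,0],[2.6,-3.5,0],[2.6,-3.5,0],[2.6,-3.5,0],[2.6,-3.5,0]],"turn":[[0,0,-8.1],[0,0,-8.1],[0,0,-8.1],[0,0,-8.1],[0,0,-8.1],[0,0,-8.1],[0,0,-8.1],[0,0,-8.1],[0,0,-8.1],[0,0,0],[0,0,0],[0,0,0],[0,0,0],[0,0,0],[0,0,0],[0,0,0],[0,0,0],[0,0,0],[0,0,0]]}'
python3 - <<'E'
from h import *
st()
Rt=tool(20); a=KN+Rt.apply([0,0,.019-.12]); plan(Rt,a)
E
```

```text
time: 3.5
position: [0.4644, -0.2055, 0.4428]
tool_rot: [0.999, 0.044, 0.0, 0.0]
ft_force: [-0.0, -0.1, 0.5]
grip_width: 0.0481
t 3.5 p [ 0.4644 -0.2055  0.4428] F [-0.02 -0.07  0.5 ] M [-0.05 -0.09 -0.03] w 0.0481 q [-0.64  0.17  1.38  0.    1.59 -0.73]
dp in present tool cm [ 13.52 -38.63  20.82]  in final tool cm [ 13.8  -43.32   6.39]  turn deg [-19.98   0.05  -0.4 ]
```

```bash
python3 -m creep '{"dp":[[1.5,-4.3,0],[1.5,-4.3,0],[1.5,-4.3,0],[1.5,-4.3,0],[1.5,-4.3,0],[1.5,-4.3,0],[1.5,-4.3,0],[1.5,-4.3,0],[1.5,-4.3,0],[0,0,4],[0,0,4],[0,0,4]],"turn":[[0,0,0],[0,0,0],[0,0,0],[0,0,0],[0,0,0],[0,0,0],[0,0,0],[0,0,0],[0,0,0],[-6.7,0,0],[-6.7,0,0],[-6.6,0,0]]}'
python3 - <<'E'
from h import *
st()
Rt=tool(20); a=KN+Rt.apply([0,0,.019-.06]); plan(Rt,a)
E
```

```text
time: 4.7
position: [0.5657, 0.1773, 0.3235]
tool_rot: [0.983, 0.044, 0.009, 0.175]
ft_force: [0.2, -0.0, 0.1]
grip_width: 0.0479
t 4.7 p [0.5657 0.1773 0.3235] F [ 0.21 -0.    0.1 ] M [ 0.23 -0.06 -0.01] w 0.0479 q [ 0.29  0.45  1.34 -0.35  1.44  0.26]
dp in present tool cm [ 0.04 -4.39 13.87]  in final tool cm [ 0.08 -4.34 13.89]  turn deg [ 0.21 -0.06 -0.3 ]
```

```bash
python3 -m creep '{"dp":[[0,-4.4,0],[0,0,4.5],[0,0,4.5],[0,0,4.5],[0,0,0.4],[0,0,0]],"turn":[[0,0,0],[0,0,0],[0,0,0],[0,0,0],[0,0,0],[0,0,0]]}'
python3 - <<'E'
from h import *
st()
Rt=tool(20); a=KN+Rt.apply([0,0,.019]); plan(Rt,a)
snap("side","s1.png");snap("top","t1.png")
o=robot.get_obs();p=o["position"]
im=cv2.imread("pics/s1.png");cv2.circle(im,tuple(int(v) for v in proj("side",p)),1,(0,0,255),-1)
a=cv2.resize(im[180:380,180:380],None,fx=2,fy=2); im=cv2.imread("pics/t1.png");cv2.circle(im,tuple(int(v) for v in proj("top",p)),1,(0,0,255),-1)
b=cv2.resize(im[140:340,130:330],None,fx=2,fy=2); cv2.imwrite("pics/c1.png",np.hstack([a,b]))
E
```

```text
time: 5.3
position: [0.5659, 0.1699, 0.1779]
tool_rot: [0.984, 0.043, 0.007, 0.174]
ft_force: [-0.7, 0.0, 0.1]
grip_width: 0.0478
t 5.3 p [0.5659 0.1699 0.1779] F [-0.67  0.01  0.07] M [ 0.23 -0.11  0.01] w 0.0478 q [ 0.28  0.6   1.5  -0.38  1.14  0.37]
dp in present tool cm [ 0.16 -0.06  5.95]  in final tool cm [ 0.14 -0.05  5.95]  turn deg [ 0.02  0.25 -0.38]
```

View pics/c1.png

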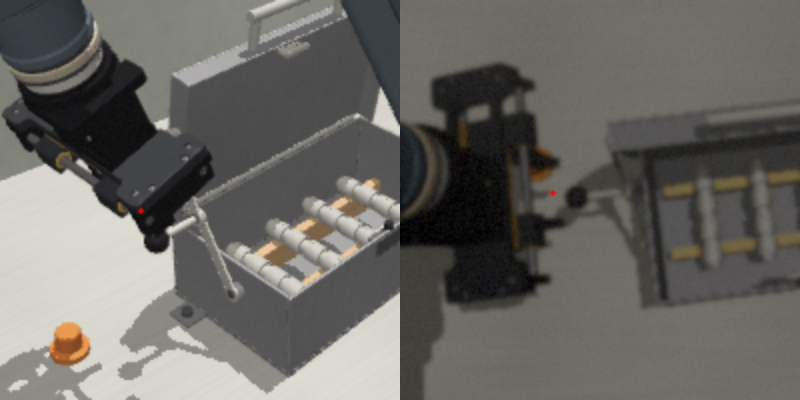

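```bash
python3 -m creep '{"dp":[[0.15,0,2],[0,0,2],[0,0,1.4],[0,0,0.5],[0,0,0]],"turn":[[0,0,0],[0,0,0],[0,0,0],[0,0,0],[0,0,0]]}'
python3 - <<'E'
from h import *
st()
Rt=tool(20); a=KN+Rt.apply([0,0,.019]); plan(Rt,a)
snap("side","s2.png");snap("top","t2.png")
a=cv2.resize(cv2.imread("pics/s2.png")[200:400,180:380],None,fx=2,fy=2)
b=cv2.resize(cv2.imread("pics/t2.png")[140:340,130:330],None,fx=2,fy=2); cv2.imwrite("pics/c2.png",np.hstack([a,b]))
E
```

```text
time: 5.9
position: [0.5697, 0.1503, 0.1233]
tool_rot: [0.984, 0.043, 0.008, 0.173]
ft_force: [0.2, -0.2, 0.4]
grip_width: 0.0479
t 5.9 p [0.5697 0.1503 0.1233] F [ 0.15 -0.17  0.39] M [ 0.23 -0.09  0.04] w 0.0479 q [ 0.24  0.66  1.56 -0.41  1.02  0.39]
dp in present tool cm [-0.06 -0.05  0.15]  in final tool cm [-0.06 -0.05  0.15]  turn deg [-0.01  0.09 -0.39]
```

View pics/c2.png

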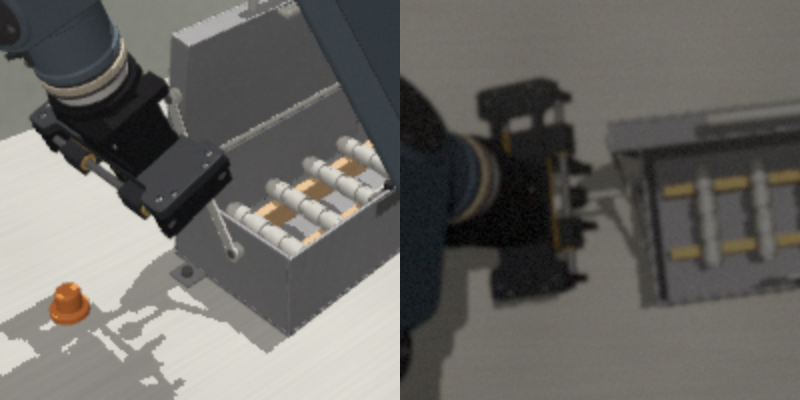

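The top view shows the stud and knob between the fingers at about (575,197), so I'm closing the jaws.

```bash
python3 -m creep '{"dp":[[0,0,0.1],[0,0,0],[0,0,0],[0,0,0],[0,0,0],[0,0,0]],"turn":[[0,0,0],[0,0,0],[0,0,0],[0,0,0],[0,0,0],[0,0,0]]}' 1 12
python3 - <<'E'
from h import *
st()
# arc displacement for d rad
o=robot.get_obs();R0=R.from_quat(o["tool_rot"])
piv=np.array([-.0155,.0735]);kn=np.array([.0304,.1400])-piv
for d in (.05,.1,.15,.2,.25,.3):
    v=np.array([kn[0]*np.cos(d)-kn[1]*np.sin(d),kn[0]*np.sin(d)+kn[1]*np.cos(d)])-kn
    print(d,v,(R0.inv().apply(v[0]*CX+v[1]*Z)*100).round(2))
E
```

```text
time: 6.6
position: [0.5698, 0.15, 0.1221]
tool_rot: [0.984, 0.044, 0.008, 0.173]
ft_force: [0.0, 0.7, 0.8]
grip_width: 0.0227
t 6.6 p [0.5698 0.15   0.1221] F [0.04 0.71 0.78] M [ 0.17 -0.19  0.03] w 0.0227 q [ 0.24  0.66  1.56 -0.41  1.01  0.39]
0.05 [-0.00338098  0.00221094] [-0.34  0.08 -0.21]
0.1 [-0.00686823  0.00425013] [-0.69  0.15 -0.4 ]
0.15 [-0.01045304  0.00611249] [-1.04  0.22 -0.57]
0.2 [-0.01412645  0.00779335] [-1.41  0.28 -0.73]
0.25 [-0.01787928  0.00928852] [-1.79  0.33 -0.87]
0.3 [-0.02170215  0.01059425] [-2.17  0.38 -0.99]
```

```bash
python3 -m creep '{"dp":[[-0.17,0.04,-0.11],[-0.17,0.04,-0.1],[-0.17,0.04,-0.1],[-0.18,0.03,-0.09]],"turn":[[0,0,0],[0,0,0],[0,0,0],[0,0,0]]}'
python3 -m creep '{"dp":[[-0.18,0.04,-0.09],[-0.18,0.03,-0.08],[-0.18,0.03,-0.08],[-0.19,0.03,-0.08]],"turn":[[0,0,0],[0,0,0],[0,0,0],[0,0,0]]}'
python3 -m creep '{"dp":[[-0.19,0.03,-0.07],[-0.19,0.02,-0.07],[0,0,0]],"turn":[[0,0,0],[0,0,0],[0,0,0]]}'
python3 - <<'E'
from h import *
st()
E
```

```text
time: 7.0
position: [0.5635, 0.1493, 0.1267]
tool_rot: [0.984, 0.044, 0.009, 0.173]
ft_force: [4.2, -0.1, -0.3]
grip_width: 0.0225
time: 7.4
position: [0.5569, 0.1486, 0.1308]
tool_rot: [0.984, 0.044, 0.01, 0.173]
ft_force: [5.6, -0.0, 2.2]
grip_width: 0.0227
time: 7.7
position: [0.5532, 0.1483, 0.1328]
tool_rot: [0.984, 0.044, 0.01, 0.174]
ft_force: [5.6, 0.3, 4.6]
grip_width: 0.0226
t 7.7 p [0.5532 0.1483 0.1328] F [5.55 0.28 4.63] M [ 0.05 -1.02  0.34] w 0.0226 q [ 0.25  0.63  1.6  -0.41  1.01  0.4 ]
```

```bash
python3 -m creep '{"dp":[[0,0,0],[0,0,0],[0,0,0],[0,0,0]],"turn":[[0,0,0],[0,0,0],[0,0,0],[0,0,0]]}' -0.1
python3 -m creep '{"dp":[[0,0,-1],[0,0,-3],[0,-1,-4.5],[0,-1,-4.5],[0,-1,-4.5],[0,-1,-4.5],[0,0,0]],"turn":[[0,0,0],[0,0,0],[0,0,0],[0,0,0],[0,0,0],[0,0,0],[0,0,0]]}'
python3 - <<'E'
from h import *
st()
for n in("side","top"):
    snap(n,n+"3.png")
    for k in("knob","handle","bead"):
        for d in robot.tip_of(k,n)[:2]: print(n,k,round(d["confidence"],2),world(n,d["point"]).round(4),proj(n,world(n,d["point"])).round(1))
a=cv2.resize(cv2.imread("pics/side3.png")[150:350,210:410],None,fx=3,fy=3);cv2.imwrite("pics/c3.png",a)
E
```

```text
time: 8.1
position: [0.5494, 0.1478, 0.1303]
tool_rot: [0.984, 0.044, 0.005, 0.174]
ft_force: [-0.1, -0.2, -0.1]
grip_width: 0.0445
time: 8.8
position: [0.5434, 0.2648, 0.3312]
tool_rot: [0.984, 0.044, 0.014, 0.171]
ft_force: [0.4, -0.3, 0.8]
grip_width: 0.0479
t 8.8 p [0.5434 0.2648 0.3312] F [ 0.44 -0.27  0.79] M [ 0.16 -0.09 -0.05] w 0.0479 q [ 0.43  0.47  1.27 -0.33  1.51  0.38]
side knob 0.61 [0.5519 0.1532 0.146 ] [264.5 300.8]
side handle 0.67 [ 0.6045 -0.0522  0.3174] [333. 177.]
side bead 0.83 [ 0.6151 -0.0556  0.2542] [329.9 203.6]
top knob 0.89 [0.5545 0.1549 0.1459] [218.8 245.2]
top handle 0.61 [ 0.6092 -0.0538  0.3063] [329.2 196.7]
top bead 0.78 [ 0.6132 -0.0529  0.2512] [327.1 201.6]
```

View pics/c3.png

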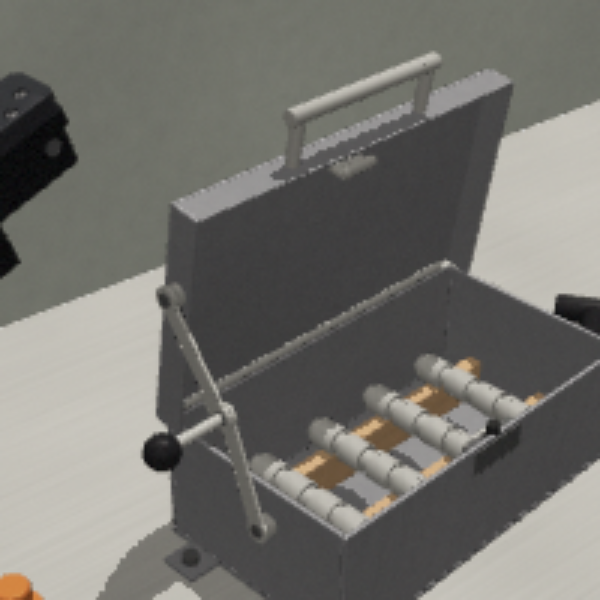

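View pics/top3.png

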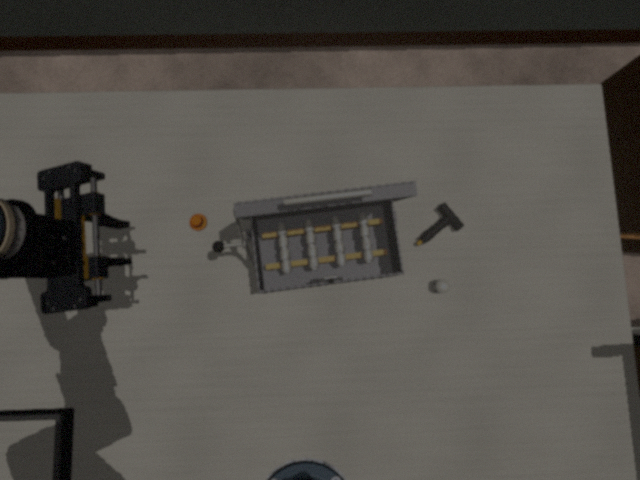

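```bash
python3 - <<'E'
from h import *
def ray(n,uv):
    M,t,c=w2c(n); d=M.T@np.array([(uv[0]-c["cx"])/c["fx"],(uv[1]-c["cy"])/c["fy"],1]); return -M.T@t,d/np.linalg.norm(d)
A=np.zeros((3,3));B=np.zeros(3)
for o,d in(ray("side",(331.7,179.2)),ray("top",(328.3,194.5))): P=np.eye(3)-np.outer(d,d);A+=P;B+=P@o
b=np.linalg.solve(A,B);print(b)
plan(tool(0),[b[0],b[1],b[2]+.12])
E
python3 -m creep '{"dp":[[0,0,-4],[0,0,-4],[0,0,-3],[0,0,0]],"turn":[[6.7,0,0],[6.7,0,0],[6.6,0,0],[0,0,0]]}'
python3 - <<'E'
from h import *
st();plan(tool(0),[.6095,-.0515,.434])
snap("side","s4.png"); im=robot.camera("top")
b=[]
for n in("side","top"):
    m=robot.masks_of("handle",n)
    for d in m[:1]:
        ys,xs=np.nonzero(d["pixels"]);print(n,d["confidence"],len(xs),xs.min(),xs.max(),ys.min(),ys.max())
E
```

```text
[ 0.61097008 -0.05310879  0.31048282]
dp in present tool cm [ 4.22 33.53  0.76]  in final tool cm [  4.    31.79 -10.78]  turn deg [20.06  0.26 -0.42]
time: 9.6
position: [0.5417, 0.285, 0.4362]
tool_rot: [0.999, 0.042, 0.005, -0.002]
ft_force: [-0.2, 0.3, 0.6]
grip_width: 0.0477
t 9.6 p [0.5417 0.285  0.4362] F [-0.18  0.27  0.62] M [-0.   -0.13  0.02] w 0.0477 q [0.3  0.35 1.15 0.   1.63 0.22]
dp in present tool cm [ 3.91 34.1   0.15]  in final tool cm [ 3.55 34.14  0.22]  turn deg [-0.18 -0.61 -0.61]
side 0.74 7136 262 379 168 293
top 0.78 2883 234 416 181 220
```

```bash
python3 -m creep '{"dp":[[0.5,4.25,0],[0.5,4.25,0],[0.5,4.25,0],[0.5,4.25,0],[0.5,4.25,0],[0.5,4.25,0],[0.5,4.25,0],[0.4,4.3,0],[0,0,0],[0,0,4],[0,0,3],[0,0,0]],"turn":[[0,0,-0.6],[0,-0.6,0],[0,0,0],[0,0,0],[0,0,0],[0,0,0],[0,0,0],[0,0,0],[0,0,0],[0,0,0],[0,0,0],[0,0,0]]}'
python3 - <<'E'
from h import *
st();plan(tool(0),[.610,-.052,.2935])
snap("side","s5.png");snap("top","t5.png");p=robot.get_obs()["position"]
im=cv2.imread("pics/s5.png");cv2.circle(im,tuple(int(v) for v in proj("side",p)),1,(0,0,255),-1)
a=cv2.resize(im[80:280,240:440],None,fx=2,fy=2); im=cv2.imread("pics/t5.png");cv2.circle(im,tuple(int(v) for v in proj("top",p)),1,(0,0,255),-1)
b=cv2.resize(im[90:290,230:430],None,fx=2,fy=2); cv2.imwrite("pics/c5.png",np.hstack([a,b]))
E
```

```text
time: 11.0
position: [0.6067, -0.0465, 0.3534]
tool_rot: [0.999, 0.05, -0.012, -0.002]
ft_force: [-0.9, -0.0, 0.6]
grip_width: 0.048
t 11.0 p [ 0.6067 -0.0465  0.3534] F [-0.87 -0.02  0.59] M [ 0.07 -0.08 -0.  ] w 0.048 q [-0.26  0.4   1.28 -0.    1.48 -0.36]
dp in present tool cm [0.42 0.61 5.98]  in final tool cm [0.27 0.58 5.99]  turn deg [-0.29  1.4   0.27]
```

View pics/c5.png

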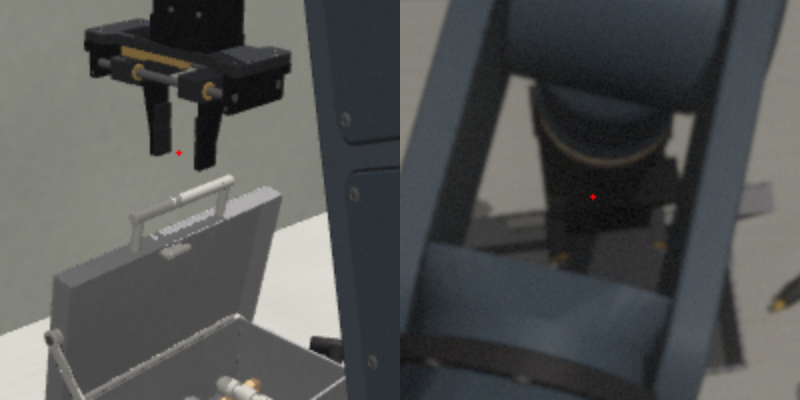

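```bash
python3 -m creep '{"dp":[[0.3,0.5,0],[0,0,2],[0,0,2],[0,0,1.5],[0,0,0.3],[0,0,0]],"turn":[[0,1.4,0],[0,0,0],[0,0,0],[0,0,0],[0,0,0],[0,0,0]]}'
python3 - <<'E'
from h import *
st();plan(tool(0),[.610,-.052,.2935])
snap("side","s6.png")
cv2.imwrite("pics/c6.png",cv2.resize(cv2.imread("pics/s6.png")[100:300,240:440],None,fx=3,fy=3))
E
```

```text
time: 11.7
position: [0.6153, -0.0532, 0.3034]
tool_rot: [0.999, 0.049, 0.008, -0.0]
ft_force: [-0.0, 0.1, -0.1]
grip_width: 0.0477
t 11.7 p [ 0.6153 -0.0532  0.3034] F [-0.03  0.12 -0.15] M [-0.03 -0.03 -0.02] w 0.0477 q [-0.27  0.43  1.36  0.01  1.33 -0.37]
dp in present tool cm [-0.53 -0.17  0.98]  in final tool cm [-0.52 -0.17  0.99]  turn deg [ 0.04 -0.92  0.21]
```

View pics/c6.png

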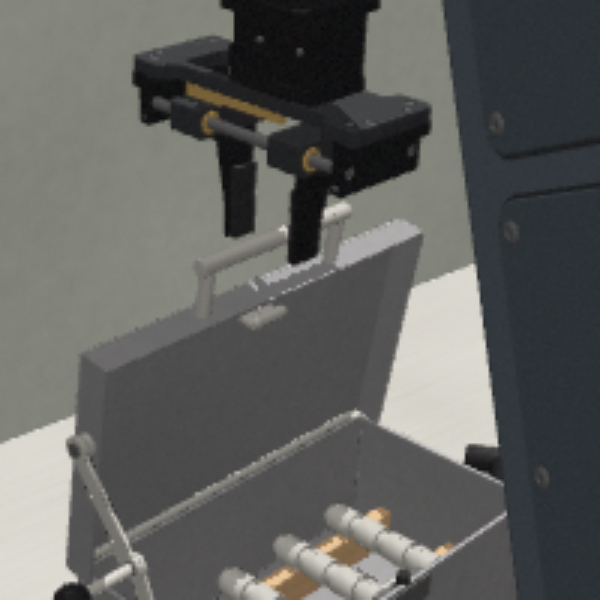

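```bash
python3 -m creep '{"dp":[[-0.5,-0.1,0.3],[0,0,0.4],[0,0,0.2],[0,0,0]],"turn":[[0,0,0],[0,0,0],[0,0,0],[0,0,0]]}'
python3 -m creep '{"dp":[[0,0,0],[0,0,0],[0,0,0],[0,0,0],[0,0,0],[0,0,0],[0,0,0]],"turn":[[0,0,0],[0,0,0],[0,0,0],[0,0,0],[0,0,0],[0,0,0],[0,0,0]]}' 1 35
python3 - <<'E'
from h import *
st();plan(tool(0),[.610,-.052,.2935])
E
```

```text
time: 12.15
position: [0.6095, -0.0525, 0.293]
tool_rot: [0.999, 0.049, 0.007, -0.0]
ft_force: [-1.1, -0.0, 0.1]
grip_width: 0.0478
time: 12.85
position: [0.609, -0.0526, 0.2932]
tool_rot: [0.999, 0.049, 0.006, -0.0]
ft_force: [-1.8, -0.2, 1.5]
grip_width: 0.0105
t 12.85 p [ 0.609  -0.0526  0.2932] F [-1.79 -0.2   1.48] M [-0.05  0.33  0.01] w 0.0105 q [-0.27  0.43  1.39  0.    1.3  -0.37]
dp in present tool cm [ 0.1  -0.05 -0.03]  in final tool cm [ 0.1  -0.05 -0.03]  turn deg [ 0.   -0.71  0.21]
```

```bash
cat >> h.py <<'E'
H=np.array([S[0],S[1],0])+.089*CX+.101*Z
def bar(th): return H+.215*(-np.cos(th)*CX+np.sin(th)*Z)
def arc(ths,slip=0.019):
    o=robot.get_obs();R0=R.from_quat(o["tool_rot"]);p=o["position"]+R0.apply([0,0,-slip])
    d=p-H; x=-d@CX; print("r",np.hypot(x,d[2]).round(4),"th",np.arctan2(d[2],x).round(4),"ylat",(d@CY).round(4))
    prev=p
    for t in ths:
        q=bar(t); q=q+CY*((p-H)@CY); print(round(t,3),(R0.inv().apply(q-prev)*100).round(2).tolist()); prev=q
E
python3 - <<'E'
from h import *
arc(np.arange(1.34,1.0,-.05))
E
```

```text
r 0.2147 th 1.3888 ylat -0.0018
1.34 [-1.03, -0.0, 0.18]
1.29 [-1.04, -0.0, 0.26]
1.24 [-1.03, -0.0, 0.31]
1.19 [-1.01, -0.0, 0.36]
1.14 [-0.99, -0.0, 0.41]
1.09 [-0.97, -0.0, 0.46]
1.04 [-0.95, -0.0, 0.51]
```

```bash
python3 -m creep '{"dp":[[-0.5,0,0.09],[-0.5,0,0.1],[-0.5,0,0.12],[-0.5,0,0.14],[-0.5,0,0.15]],"turn":[[0,0,0],[0,0,0],[0,0,0],[0,0,0],[0,0,0]]}'
python3 - <<'E'
from h import *
st();arc(np.arange(1.21,.7,-.04))
E
```

```text
time: 13.35
position: [0.5849, -0.055, 0.2871]
tool_rot: [0.999, 0.049, 0.008, -0.0]
ft_force: [2.0, 0.7, 0.7]
grip_width: 0.0109
t 13.35 p [ 0.5849 -0.055   0.2871] F [1.99 0.73 0.75] M [ 0.14 -0.75  0.03] w 0.0109 q [-0.29  0.4   1.46  0.01  1.26 -0.39]
r 0.2146 th 1.2719 ylat -0.0019
1.21 [-1.28, -0.0, 0.37]
1.17 [-0.8, -0.0, 0.31]
1.13 [-0.79, -0.0, 0.34]
1.09 [-0.78, -0.0, 0.37]
1.05 [-0.76, -0.0, 0.4]
1.01 [-0.74, -0.0, 0.43]
0.97 [-0.73, -0.0, 0.46]
0.93 [-0.71, -0.0, 0.49]
0.89 [-0.69, -0.0, 0.52]
0.85 [-0.67, -0.0, 0.54]
0.81 [-0.64, -0.0, 0.57]
0.77 [-0.62, -0.0, 0.6]
0.73 [-0.6, -0.0, 0.62]
```

```bash
python3 -m creep '{"dp":[[-0.64,0,0.18],[-0.64,0,0.19],[-0.8,0,0.31],[-0.79,0,0.34],[-0.78,0,0.37],[-0.76,0,0.4],[-0.74,0,0.43]],"turn":[[0,0,0],[0,0,0],[0,0,0],[0,0,0],[0,0,0],[0,0,0],[0,0,0]]}'
python3 - <<'E'
from h import *
st();arc(np.arange(.99,.6,-.04))
snap("side","s7.png")
cv2.imwrite("pics/c7.png",cv2.resize(cv2.imread("pics/s7.png")[150:350,220:420],None,fx=3,fy=3))
E
```

```text
time: 14.05
position: [0.533, -0.0602, 0.2634]
tool_rot: [0.999, 0.049, 0.007, -0.0]
ft_force: [1.5, -1.1, -0.6]
grip_width: 0.0109
t 14.05 p [ 0.533  -0.0602  0.2634] F [ 1.47 -1.15 -0.57] M [-0.08 -0.64  0.01] w 0.0109 q [-0.32  0.35  1.61  0.01  1.16 -0.43]
r 0.2149 th 1.0046 ylat -0.0022
0.99 [-0.27, -0.0, 0.16]
0.95 [-0.72, -0.0, 0.48]
0.91 [-0.7, -0.0, 0.5]
0.87 [-0.68, -0.0, 0.53]
0.83 [-0.65, -0.0, 0.56]
0.79 [-0.63, -0.0, 0.58]
0.75 [-0.61, -0.0, 0.61]
0.71 [-0.58, -0.0, 0.63]
0.67 [-0.56, -0.0, 0.66]
0.63 [-0.53, -0.0, 0.68]
```

View pics/c7.png

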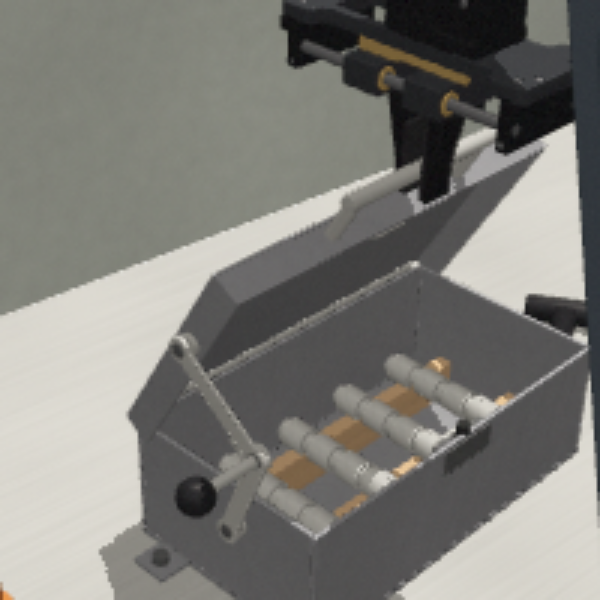

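The lid follows the gripper and the stay is folding, with its knee at (260,460) well forward of the line.

```bash
python3 -m creep '{"dp":[[-0.5,0,0.31],[-0.5,0,0.33],[-0.7,0,0.5],[-0.68,0,0.53],[-0.65,0,0.56],[-0.63,0,0.58],[-0.61,0,0.61],[-0.58,0,0.63]],"turn":[[0,0,0],[0,0,0],[0,0,0],[0,0,0],[0,0,0],[0,0,0],[0,0,0],[0,0,0]]}'
python3 - <<'E'
from h import *
st();arc(np.arange(.69,.3,-.04))
E
```

```text
time: 14.9
position: [0.4858, -0.0648, 0.2221]
tool_rot: [0.999, 0.049, 0.007, -0.0]
ft_force: [2.4, -1.0, -2.6]
grip_width: 0.0109
t 14.9 p [ 0.4858 -0.0648  0.2221] F [ 2.44 -1.05 -2.61] M [-0.13 -0.81 -0.04] w 0.0109 q [-0.37  0.34  1.77  0.01  1.01 -0.47]
r 0.2147 th 0.7107 ylat -0.0023
0.69 [-0.31, -0.0, 0.32]
0.65 [-0.54, -0.0, 0.67]
0.61 [-0.52, -0.0, 0.69]
0.57 [-0.49, -0.0, 0.71]
0.53 [-0.46, -0.0, 0.73]
0.49 [-0.43, -0.0, 0.74]
0.45 [-0.4, -0.0, 0.76]
0.41 [-0.37, -0.0, 0.78]
0.37 [-0.34, -0.0, 0.79]
0.33 [-0.31, -0.0, 0.8]
```

```bash
python3 -m creep '{"dp":[[-0.42,0,0.48],[-0.43,0,0.51],[-0.52,0,0.69],[-0.49,0,0.71],[-0.46,0,0.73],[-0.43,0,0.74],[-0.4,0,0.76],[-0.37,0,0.78]],"turn":[[0,0,0],[0,0,0],[0,0,0],[0,0,0],[0,0,0],[0,0,0],[0,0,0],[0,0,0]]}'
python3 - <<'E'
from h import *
st();arc(np.arange(.38,.1,-.03))
snap("side","s8.png")
cv2.imwrite("pics/c8.png",cv2.resize(cv2.imread("pics/s8.png")[180:380,220:420],None,fx=3,fy=3))
E
```

```text
time: 15.7
position: [0.4524, -0.0682, 0.1677]
tool_rot: [0.999, 0.049, 0.008, -0.0]
ft_force: [5.3, 1.2, -4.4]
grip_width: 0.0114
t 15.7 p [ 0.4524 -0.0682  0.1677] F [ 5.35  1.19 -4.35] M [ 0.06 -1.25  0.02] w 0.0114 q [-0.4   0.39  1.91  0.01  0.83 -0.5 ]
r 0.2142 th 0.4115 ylat -0.0025
0.38 [-0.34, -0.0, 0.59]
0.35 [-0.24, -0.0, 0.6]
0.32 [-0.22, -0.0, 0.61]
0.29 [-0.2, -0.0, 0.61]
0.26 [-0.18, -0.0, 0.62]
0.23 [-0.17, -0.0, 0.62]
0.2 [-0.15, -0.0, 0.63]
0.17 [-0.13, -0.0, 0.63]
0.14 [-0.11, -0.0, 0.64]
0.11 [-0.09, -0.0, 0.64]
```

View pics/c8.png

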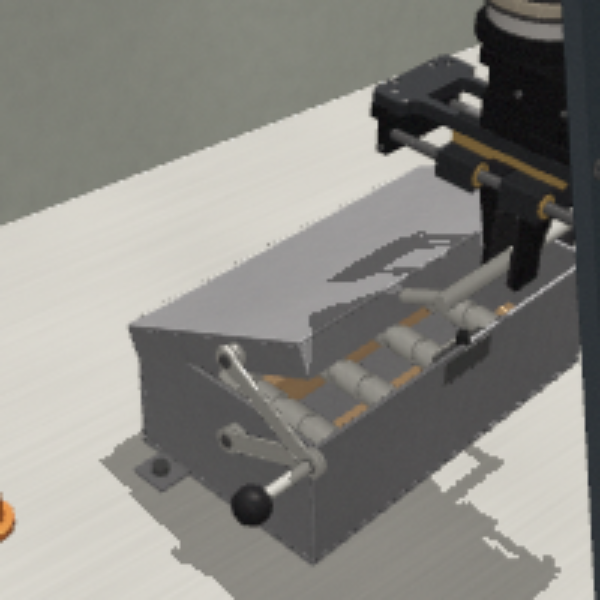

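```bash
python3 -m creep '{"dp":[[-0.1,0,0.5],[-0.2,0,0.55],[-0.2,0,0.55],[-0.2,0,0.6],[-0.18,0,0.6],[-0.17,0,0.6],[-0.15,0,0.6],[-0.1,0,0.6]],"turn":[[0,0,0],[0,0,0],[0,0,0],[0,0,0],[0,0,0],[0,0,0],[0,0,0],[0,0,0]]}'
python3 - <<'E'
from h import *
st();arc(np.arange(.16,.0,-.02))
E
```

```text
time: 16.55
position: [0.4393, -0.0694, 0.1215]
tool_rot: [0.999, 0.05, 0.007, -0.0]
ft_force: [-0.8, -4.6, -2.0]
grip_width: 0.0107
t 16.55 p [ 0.4393 -0.0694  0.1215] F [-0.8  -4.61 -1.95] M [-0.62 -0.31 -0.02] w 0.0107 q [-0.41  0.46  1.98  0.01  0.69 -0.52]
r 0.2131 th 0.1864 ylat -0.0024
0.16 [-0.29, -0.0, 0.52]
0.14 [-0.07, -0.0, 0.42]
0.12 [-0.06, -0.0, 0.43]
0.1 [-0.05, -0.0, 0.43]
0.08 [-0.04, -0.0, 0.43]
0.06 [-0.04, -0.0, 0.43]
0.04 [-0.03, -0.0, 0.43]
0.02 [-0.02, -0.0, 0.43]
```

```bash
python3 -m creep '{"dp":[[-0.08,0.05,0.4],[-0.06,0.05,0.4],[-0.06,0,0.4],[-0.04,0,0.3],[0,0,0]],"turn":[[0,0,0],[0,0,0],[0,0,0],[0,0,0],[0,0,0]]}'
python3 - <<'E'
from h import *
st();arc(np.arange(.1,.0,-.02))
E
```

```text
time: 17.05
position: [0.4373, -0.0697, 0.1064]
tool_rot: [0.999, 0.049, 0.007, -0.001]
ft_force: [3.5, 4.7, -7.3]
grip_width: 0.0109
t 17.05 p [ 0.4373 -0.0697  0.1064] F [ 3.49  4.72 -7.33] M [ 0.8  -0.74  0.03] w 0.0109 q [-0.42  0.49  2.    0.01  0.64 -0.53]
r 0.2128 th 0.1147 ylat -0.0025
0.1 [-0.26, -0.0, 0.29]
0.08 [-0.04, 0.0, 0.43]
0.06 [-0.04, 0.0, 0.43]
0.04 [-0.03, 0.0, 0.43]
0.02 [-0.02, 0.0, 0.43]
```

```bash
python3 -m creep '{"dp":[[0.03,-0.05,0.1],[0,0,0.1],[0,0,0.1],[0,0,0]],"turn":[[0,0,0],[0,0,0],[0,0,0],[0,0,0]]}'
for i in 1; do python3 -m creep '{"dp":[[0,0,0.1],[0,0,0.1],[0,0,0]],"turn":[[0,0,0],[0,0,0],[0,0,0]]}'; done
```

```text
time: 17.45
position: [0.4372, -0.0697, 0.1038]
tool_rot: [0.999, 0.049, 0.006, -0.001]
ft_force: [0.6, 2.3, -3.7]
grip_width: 0.0111
time: 17.75
position: [0.4371, -0.0697, 0.1018]
tool_rot: [0.999, 0.049, 0.006, -0.001]
ft_force: [-0.6, 3.1, -3.3]
grip_width: 0.0109
```

```bash
python3 -m creep '{"dp":[[0,0.02,0.1],[0,0,0.1],[0,0,0]],"turn":[[0,0,0],[0,0,0],[0,0,0]]}'
python3 -m creep '{"dp":[[0,0,0.1],[0,0,0.1],[0,0,0]],"turn":[[0,0,0],[0,0,0],[0,0,0]]}'
python3 -m creep '{"dp":[[0,0,0.1],[0,0,0]],"turn":[[0,0,0],[0,0,0]]}'
```

```text
time: 18.05
position: [0.437, -0.0697, 0.0997]
tool_rot: [0.999, 0.049, 0.006, -0.001]
ft_force: [-2.3, 3.8, -3.6]
grip_width: 0.0109
time: 18.35
position: [0.4369, -0.0698, 0.0977]
tool_rot: [0.999, 0.049, 0.006, -0.001]
ft_force: [-4.4, 3.9, -3.6]
grip_width: 0.0108
time: 18.55
position: [0.4368, -0.0697, 0.0967]
tool_rot: [0.999, 0.049, 0.006, -0.001]
ft_force: [-3.3, 4.4, -4.0]
grip_width: 0.0107
```

```bash
python3 -m creep '{"dp":[[-0.04,-0.05,0.1],[0,0,0]],"turn":[[0,0,0],[0,0,0]]}'
python3 -m creep '{"dp":[[0,0,0.1],[0,0,0]],"turn":[[0,0,0],[0,0,0]]}'
python3 -m creep '{"dp":[[0,0,0.1],[0,0,0]],"turn":[[0,0,0],[0,0,0]]}'
python3 -m creep '{"dp":[[-0.01,0,0.1],[0,0,0]],"turn":[[0,0,0],[0,0,0]]}'
```

```text
time: 18.75
position: [0.4368, -0.0697, 0.0958]
tool_rot: [0.999, 0.05, 0.006, -0.0]
ft_force: [-5.3, 2.0, -3.0]
grip_width: 0.0109
time: 18.95
position: [0.4368, -0.0697, 0.0952]
tool_rot: [0.999, 0.05, 0.006, -0.0]
ft_force: [-5.7, 1.3, 1.2]
grip_width: 0.0107
time: 19.15
position: [0.4368, -0.0697, 0.0945]
tool_rot: [0.999, 0.05, 0.006, -0.0]
ft_force: [-6.1, 3.1, 4.6]
grip_width: 0.0108
time: 19.35
position: [0.4368, -0.0697, 0.0935]
tool_rot: [0.999, 0.05, 0.006, -0.0]
ft_force: [-6.3, 2.5, 5.4]
grip_width: 0.0108
```

```bash
python3 -m creep '{"dp":[[-0.04,0,0.05],[0,0,0]],"turn":[[0,0,0],[0,0,0]]}'
python3 -m creep '{"dp":[[0,0,0.05],[0,0,0]],"turn":[[0,0,0],[0,0,0]]}'
python3 -m creep '{"dp":[[0,0,0.05],[0,0,0]],"turn":[[0,0,0],[0,0,0]]}'
python3 -m creep '{"dp":[[0,0,0.05],[0,0,0]],"turn":[[0,0,0],[0,0,0]]}'
```

```text
time: 19.55
position: [0.4368, -0.0697, 0.0931]
tool_rot: [0.999, 0.049, 0.007, -0.0]
ft_force: [-5.1, 3.1, 4.8]
grip_width: 0.0108
time: 19.75
position: [0.4368, -0.0697, 0.0926]
tool_rot: [0.999, 0.05, 0.007, -0.0]
ft_force: [-4.1, 2.6, 5.2]
grip_width: 0.0105
time: 19.95
position: [0.4368, -0.0697, 0.092]
tool_rot: [0.999, 0.05, 0.007, -0.0]
ft_force: [-5.1, 2.8, 4.3]
grip_width: 0.0109
time: 20.15
position: [0.4367, -0.0697, 0.0915]
tool_rot: [0.999, 0.05, 0.007, -0.0]
ft_force: [-4.8, 2.4, 2.9]
grip_width: 0.0108
```

Push is already falling; continuing in small steps.

```bash
python3 -m creep '{"dp":[[0,0,0.05],[0,0,0]],"turn":[[0,0,0],[0,0,0]]}'
python3 -m creep '{"dp":[[0,0,0.05],[0,0,0]],"turn":[[0,0,0],[0,0,0]]}'
python3 -m creep '{"dp":[[0,0,0.05],[0,0,0]],"turn":[[0,0,0],[0,0,0]]}'
python3 -m creep '{"dp":[[0,0,0.05],[0,0,0]],"turn":[[0,0,0],[0,0,0]]}'
```

```text
time: 20.35
position: [0.4367, -0.0697, 0.0909]
tool_rot: [0.999, 0.049, 0.007, -0.0]
ft_force: [-5.5, 2.9, 2.4]
grip_width: 0.0107
time: 20.55
position: [0.4367, -0.0697, 0.0903]
tool_rot: [0.999, 0.049, 0.007, -0.0]
ft_force: [-3.9, 2.8, 2.2]
grip_width: 0.0109
time: 20.75
position: [0.4367, -0.0697, 0.0898]
tool_rot: [0.999, 0.05, 0.007, -0.0]
ft_force: [-4.5, 3.4, 1.2]
grip_width: 0.0107
time: 20.95
position: [0.4367, -0.0697, 0.0892]
tool_rot: [0.999, 0.05, 0.007, -0.0]
ft_force: [-5.0, 3.1, 1.3]
grip_width: 0.0111
```

```bash
python3 -m creep '{"dp":[[0,0,0.1],[0,0,0]],"turn":[[0,0,0],[0,0,0]]}'
python3 -m creep '{"dp":[[0,0,0.1],[0,0,0]],"turn":[[0,0,0],[0,0,0]]}'
python3 -m creep '{"dp":[[0,0,0.05],[0,0,0]],"turn":[[0,0,0],[0,0,0]]}'
python3 -m creep '{"dp":[[0,0,0.05],[0,0,0]],"turn":[[0,0,0],[0,0,0]]}'
```

```text
time: 21.15
position: [0.4367, -0.0697, 0.088]
tool_rot: [0.999, 0.049, 0.006, -0.0]
ft_force: [-3.3, 3.2, 0.1]
grip_width: 0.0109
time: 21.35
position: [0.4367, -0.0697, 0.0869]
tool_rot: [0.999, 0.049, 0.006, -0.001]
ft_force: [-4.9, 1.8, -2.0]
grip_width: 0.0109
time: 21.55
position: [0.4367, -0.0697, 0.0863]
tool_rot: [0.999, 0.049, 0.006, -0.001]
ft_force: [-4.2, 2.2, -2.9]
grip_width: 0.0108
time: 21.75
position: [0.4367, -0.0697, 0.0858]
tool_rot: [0.999, 0.049, 0.006, -0.001]
ft_force: [-4.6, 0.9, -3.0]
grip_width: 0.0109
```

```bash
python3 -m creep '{"dp":[[0,0,0.03],[0,0,0]],"turn":[[0,0,0],[0,0,0]]}'
python3 -m creep '{"dp":[[0,0,0.03],[0,0,0]],"turn":[[0,0,0],[0,0,0]]}'
python3 -m creep '{"dp":[[0,0,0.03],[0,0,0]],"turn":[[0,0,0],[0,0,0]]}'
python3 -m creep '{"dp":[[0,0,0.03],[0,0,0]],"turn":[[0,0,0],[0,0,0]]}'
```

```text
time: 21.95
position: [0.4367, -0.0697, 0.0855]
tool_rot: [0.999, 0.049, 0.006, -0.001]
ft_force: [-4.6, 2.5, -3.7]
grip_width: 0.0109
time: 22.15
position: [0.4367, -0.0697, 0.0852]
tool_rot: [0.999, 0.049, 0.006, -0.001]
ft_force: [-4.4, 1.2, -4.6]
grip_width: 0.0109
time: 22.35
position: [0.4367, -0.0697, 0.0849]
tool_rot: [0.999, 0.049, 0.006, -0.001]
ft_force: [-4.3, 2.2, -4.3]
grip_width: 0.0109
time: 22.55
position: [0.4367, -0.0697, 0.0847]
tool_rot: [0.999, 0.049, 0.006, -0.001]
ft_force: [-5.0, 1.3, -2.6]
grip_width: 0.011
```

```bash
python3 -m creep '{"dp":[[0,0,0.03],[0,0,0]],"turn":[[0,0,0],[0,0,0]]}'
python3 -m creep '{"dp":[[0,0,0.02],[0,0,0]],"turn":[[0,0,0],[0,0,0]]}'
```

```text
time: 22.75
position: [0.4367, -0.0697, 0.0846]
tool_rot: [0.999, 0.05, 0.006, -0.0]
ft_force: [-4.8, 1.9, -0.1]
grip_width: 0.0108
time: 22.95
position: [0.4367, -0.0697, 0.0845]
tool_rot: [0.999, 0.05, 0.007, -0.0]
ft_force: [-5.9, 2.2, -0.7]
grip_width: 0.0107
```

```bash
python3 -m creep '{"dp":[[0,0,0],[0,0,0],[0,0,0],[0,0,0],[0,0,0]],"turn":[[0,0,0],[0,0,0],[0,0,0],[0,0,0],[0,0,0]]}' 0.31 20
python3 - <<'E'
from h import *
st()
E
python3 -m creep '{"dp":[[0,0,-1],[0,0,-1],[0,0,-1.5],[0,0,-2]],"turn":[[0,0,0],[0,0,0],[0,0,0],[0,0,0]]}'
python3 -m creep '{"dp":[[0,0,-4],[0,0,-4],[0,0,-5],[0,0,-5],[0,0,-5],[0,0,0]],"turn":[[0,0,0],[0,0,0],[0,0,0],[0,0,0],[0,0,0],[0,0,0]]}'
python3 - <<'E'
from h import *
st()
for n in("side","top"):
    snap(n,n+"9.png")
    for k in("knob","handle","spool_handle","end_plug","ball_cage"):
        for d in robot.tip_of(k,n)[:1]: print(n,k,round(d["confidence"],2),world(n,d["point"]).round(4))
cv2.imwrite("pics/c9.png",cv2.resize(cv2.imread("pics/side9.png")[200:400,220:420],None,fx=3,fy=3))
E
```

```text
time: 23.45
position: [0.4383, -0.0703, 0.0846]
tool_rot: [0.999, 0.049, 0.008, 0.0]
ft_force: [0.0, 0.8, 0.6]
grip_width: 0.0296
t 23.45 p [ 0.4383 -0.0703  0.0846] F [0.   0.77 0.6 ] M [ 0.06 -0.11  0.07] w 0.0296 q [-0.42  0.54  2.01  0.01  0.58 -0.53]
time: 23.85
position: [0.4362, -0.0698, 0.1403]
tool_rot: [0.999, 0.049, 0.007, -0.0]
ft_force: [0.1, 0.4, -0.4]
grip_width: 0.0299
time: 24.45
position: [0.4366, -0.0715, 0.3774]
tool_rot: [0.999, 0.05, 0.015, 0.004]
ft_force: [0.8, 0.1, 0.8]
grip_width: 0.0298
t 24.45 p [ 0.4366 -0.0715  0.3774] F [0.8  0.06 0.85] M [-0.   -0.15 -0.  ] w 0.0298 q [-0.42  0.09  1.65  0.01  1.37 -0.52]
side knob 0.91 [0.4443 0.1425 0.05  ]
side handle 0.63 [ 0.4358 -0.0669  0.1012]
side spool_handle 0.68 [ 0.5977 -0.3131  0.0012]
side end_plug 0.79 [0.626  0.2307 0.0022]
top knob 0.5 [0.4509 0.1486 0.0468]
top spool_handle 0.71 [ 0.5966 -0.31    0.0014]
top end_plug 0.55 [ 0.6304  0.2313 -0.0009]
top ball_cage 0.49 [ 0.4643 -0.3115  0.0042]
```

View pics/c9.png

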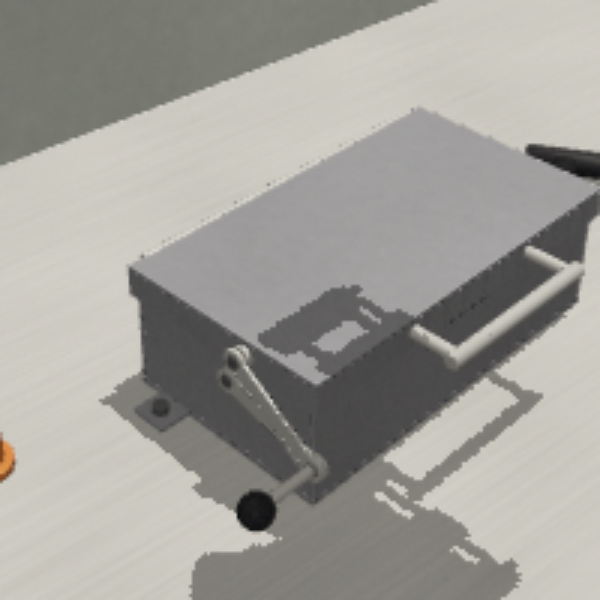

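View pics/top9.png

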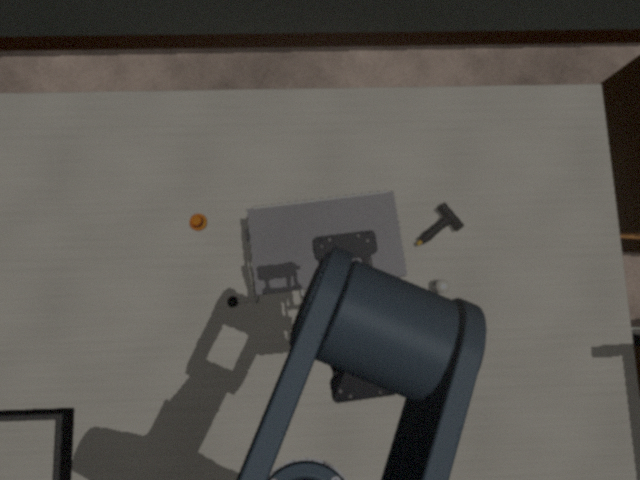

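Run:
```python
from h import *
st(); print(robot.hand_in())
```

```text
t 25.05 p [ 0.4331 -0.0702  0.3687] F [-0.27 -0.56  0.8 ] M [-0.05 -0.06 -0.03] w 0.0302 q [-0.42  0.1   1.66  0.01  1.37 -0.52]
the job is handed in; nothing more can be done
None
```

The chest is shut and caught, and I handed the job in at about 25 s of the 72 s allowed.

- **Stay:** I gripped the knob and swung it about 18 mm up and towards the front, past centre. The side picture showed the knee forward of the straight line before I touched the lid.
- **Lowering:** I took the lid by its bar and held it all the way down its arc. The force on the tool stayed under about 10 N.
- **Catch:** The lid first rested at about 0.10 rad. The push on the bar rose to about 5 N, fell away, and then the lid pulled down with about 4.6 N. I followed it until that pull dropped to zero on the bumper, then let go.
- **Last checks:** I put the shut lid at about 0.05 rad, inside the caught range. That is about 8 mm below first rest at the bead, against 7 to 8 mm expected. The pictures show the lid flat and the stay folded. The spool handle, end plug and ball cage are within a few millimetres of where they were first measured, and the gripper is clear of everything.

**Not checked:** I did not tug the lid to test the catch. The bumper squash cannot be read directly, so that it was not over-pressed is inferred from the forces. There were also sideways forces of up to about 6 N on the bar near the end, from small errors in where I placed the hinge.

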